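Sort the service spares into their trays

TASK

Sort the five loose parts in front of the three grey trays, each kind into the tray where its own kind already stands, one to an empty bay, standing upright: the two calibration weights, the two microscope objectives and the eyepiece. In the weights tray keep the order of size: the small weight is already in front, so the medium one goes into the middle bay and the large one into the back bay; the objectives may take either empty bay of theirs. Leave the lens tube and the screw jar where they stand.

Things in the scene. Friction and masses are not known exactly. Their poses are not given: they have to be found in the camera images.
- large_weight: largest calibration weight, pale grey metal, 32 diameter, 44 high: a cylinder with a narrower neck and knob on top; grasp it round the cylinder, whose sides are straight up to about 25 above the base. About 0.2 kg. Origin: centre of the underside; z up along its axis; loose, round, standing upright on the worktop at the start.
- medium_weight: medium calibration weight, same shape, pale grey, 26 diameter, 36 high; straight sides up to about 20 above the base. About 0.1 kg. Origin: centre of the underside; z up along its axis; loose, round, standing upright on the worktop at the start.
- tall_objective: taller microscope objective, silvery barrel with a yellow and a black ring, 25 diameter, 45 high, straight-sided from 6 to 27 above the base, narrower at the top, stands on its thread. About 0.09 kg. Origin: centre of the underside; z up along its axis; loose, round, standing upright on the worktop at the start.
- short_objective: shorter microscope objective, silvery barrel with a red and a black ring, 25 diameter, 34 high, straight-sided from 6 to 20 above the base, narrower at the top, stands on its thread. About 0.09 kg. Origin: centre of the underside; z up along its axis; loose, round, standing upright on the worktop at the start.
- loose_eyepiece: black eyepiece with a wider knurled rim on top, 33 diameter at the rim, 41 high; the barrel below is narrower (foot about 22), so grasp it at the rim, 35 to 40 above the base. About 0.06 kg. Origin: centre of the underside; z up along its axis; loose, round, standing upright on the worktop at the start.
- tray_weights: fixed grey tray, 156 (x) x 90 (y) x 8 high, flat, turned up to 9 deg; 3 bays in a row along x, each 48 (x) x 84 (y) inside; walls 3 thick, dividers 7 high, floor 3 above worktop. Origin: centre of underside; bay centres at x = -51 (front, nearest the robot), 0 (middle), +51 (back). Known by what stands fixed in it: a small brass-coloured weight (21 dia., 29 high) in the front bay; the other two empty.
- tray_objectives: fixed grey tray, 156 (x) x 90 (y) x 8 high, flat, turned up to 9 deg; 3 bays in a row along x, each 48 (x) x 84 (y) inside; walls 3 thick, dividers 7 high, floor 3 above worktop. Origin: centre of underside; bay centres at x = -51 (front, nearest the robot), 0 (middle), +51 (back). Known by what stands fixed in it: a tall silvery objective (25 dia., 45 high) in the back bay; the other two empty.
- tray_eyepieces: fixed grey tray, 156 (x) x 90 (y) x 8 high, flat, turned up to 9 deg; 3 bays in a row along x, each 48 (x) x 84 (y) inside; walls 3 thick, dividers 7 high, floor 3 above worktop. Origin: centre of underside; bay centres at x = -51 (front, nearest the robot), 0 (middle), +51 (back). Known by what stands fixed in it: black eyepieces (33 dia., 41 high) in the back and middle bays; front empty.
- lens_tube: bystander: black open lens tube, 43 diameter, 62 high, standing on the worktop beyond the trays; origin at the centre of its underside. Leave it.
- screw_jar: bystander: jar of screws with a cream lid, 45 diameter, 60 high, standing near the worktop's front edge right of the loose parts; origin at the centre of its underside. Leave it.
There are look-alikes about, which are no part of the job. What is shaped like the loose_eyepiece but pink is not meant.

How it is judged:
At the end, for the whole second after the job is handed in: Weights tray: large weight in back bay, medium in middle; objectives in front and middle bays of theirs, either way round; eyepiece in front bay of its tray. Each upright within 0.1 rad on the tray floor (3 mm), within 16 mm along and 32 mm across of bay centre, released, at rest (x of large_weight in the frame of tray_weights between 0.035 and 0.067 m and y of large_weight in the frame of tray_weights between -0.032 and 0.032 m and z of large_weight in the frame of tray_weights between 0 and 0.006 m and x of medium_weight in the frame of tray_weights between -0.016 and 0.016 m and y of medium_weight in the frame of tray_weights between -0.032 and 0.032 m and z of medium_weight in the frame of tray_weights between 0 and 0.006 m and x of loose_eyepiece in the frame of tray_eyepieces between -0.067 and -0.035 m and y of loose_eyepiece in the frame of tray_eyepieces between -0.032 and 0.032 m and z of loose_eyepiece in the frame of tray_eyepieces between 0 and 0.006 m and ((x of tall_objective in the frame of tray_objectives between -0.016 and 0.016 m and y of tall_objective in the frame of tray_objectives between -0.032 and 0.032 m and z of tall_objective in the frame of tray_objectives between 0 and 0.006 m and x of short_objective in the frame of tray_objectives between -0.067 and -0.035 m and y of short_objective in the frame of tray_objectives between -0.032 and 0.032 m and z of short_objective in the frame of tray_objectives between 0 and 0.006 m) or (x of tall_objective in the frame of tray_objectives between -0.067 and -0.035 m and y of tall_objective in the frame of tray_objectives between -0.032 and 0.032 m and z of tall_objective in the frame of tray_objectives between 0 and 0.006 m and x of short_objective in the frame of tray_objectives between -0.016 and 0.016 m and y of short_objective in the frame of tray_objectives between -0.032 and 0.032 m and z of short_objective in the frame of tray_objectives between 0 and 0.006 m)) and angle between each of large_weight, medium_weight, tall_objective, short_objective, loose_eyepiece's own z axis and vertical below 0.1 rad and linear speed of each of large_weight, medium_weight, tall_objective, short_objective, loose_eyepiece below 0.02 m/s and contact force between each of large_weight, medium_weight, tall_objective, short_objective, loose_eyepiece and the fingers below 0.1 N); the robot touches nothing.
It fails at once if the lens tube is pushed more than 20 mm or tipped (distance of lens_tube from where it was at the start of the episode above 0.02 m or angle between lens_tube's own z axis and vertical above 0.4 rad).
It fails at once if the screw jar is pushed more than 20 mm or tipped (distance of screw_jar from where it was at the start of the episode above 0.02 m or angle between screw_jar's own z axis and vertical above 0.4 rad).
It also fails if it takes over 112 s, if anything falls off the work surface, if the arm or the gripper's body presses on something with over 40 N, if the wrist force passes 120 N, or if a joint passes its speed limit or range.

ROBOT

A 6-joint arm with a two-finger parallel gripper is mounted at the origin on a cart in front of the work surface, level with it; the furniture and walls round the work are solid. World frame = base frame: x ahead of the robot, y to its left, z up, the work surface at z = 0. Lengths are in m, angles in rad, forces in N, time in s.
With the tool pointing down it reaches from about 0.35 to 1 m from the base axis. Payload 7.1 kg.
Tool frame: the origin (TCP) lies midway between the tips of the shut fingers; the grasp point (between the pads) lies 19 mm behind it; z points along the fingers, y is the line along which they close (so a half turn about z gives the same grasp; the last joint's range is limited). The gripper opens to 85 mm and grips with 20 to 120 N. Pads are 22 mm wide; open, the fingers measure 114 mm over their backs; the gripper's body (76 mm by 85 mm) begins 54 mm behind the grasp point. The pads swing forward as they close: fully open they stand 13 mm farther back than shut.
Start: joints at [1.096, 0.423, 1.63, -0, 1.089, -0.019], TCP at [0.275, 0.561, 0.231] pointing down, gripper open.
Joint ranges: [-3, 3], [-0.9, 2.11], [0.09, 2.58], [-1.31, 4.45], [0.11, 2.69], [-2.54, 2.54]. Speed limits (rad/s): [2.39, 2.39, 3.01, 3.14, 3.14, 3.14].

INTERFACE

Orientations are given as a rotation vector (axis times angle).
In Python, from workcell import status, snapshot, get_calibration, bot, outline_of, spot_point gives the robot as it stands.
- The arm moves only by the tool servo_tool, never from a script. Its arguments are lists of equal length, an entry for each row: "slide": the shift along the tool's x, y, z in m, a list of three; "twist": the turn about the tool's z in rad; "jaw": the opening in per cent of the stroke, from 0 (shut) to 100 (fully open). In form: {"slide": [[tx, ty, tz], ...], "twist": [twist, ...], "jaw": [jaw, ...]}. A call has 1 to 12 rows; each row is the pose to reach, as a shift and turn from the pose commanded when the call began, along the tool's axes at that moment; what a row does not reach only later rows make up. A row lasts 1/8 s, in which the tool goes at most 62.5 mm and 10.7 degrees, less where a joint would pass 70% of its speed; a pose out of reach is approached as far as the arm can. A call with a gripper value outside its range is refused whole. The fingers move at their own pace and stop on an object; the grip force is fixed at half the most. Time passes only in rows, so rows that repeat a pose let the fingers close. It gives the time, the measured TCP pose, the force, the opening and the grip force at its end, in the units of the state.
- status.get_state(): the state, without advancing time (a new reading comes with each control period).
- snapshot(name): name is "scene" or "top" or "wrist"; returns the picture (384x512x3 uint8, red, green, blue); there is no depth.
- get_calibration(name): a dict with "fx", "fy", "cx", "cy" (pixels), "T" (4x4, takes a point from camera to world coordinates); the wrist camera has in their place "tool_from_camera" (4x4, takes a point from camera to tool coordinates, whose origin is the TCP and whose axes are the flange's). Camera axes: x right, y down, z forward; pixel columns grow to the right and rows downward; lengths in m; the calibration is good to about 2 mm. A picture is of the moment at which its call begins: read the wrist's pose just before it. get_calibration takes no time and is no camera call.
- bot.finish_job(): hands the job in; it is judged then, once.
Trained networks look in the newest picture that a camera, given by its name, has taken for a name from the list of things; names that differ only in an ending like _2 or _b are one class to them, and where a whole thing is asked for, a point or a joint stands for the part that bears it (a point fixed in the world has none). Each returns a list of dicts, best first, with "p" (0 to 1); they miss things now and then, are a little off and sometimes report something else, mostly with a low value. They report only what shows in the picture. A call takes as long as a camera call. They do not tell look-alikes from the thing itself.
- outline_of(name, camera): "mask" (384x512 bool, what is visible of it).
- spot_point(name, camera): "position" ([x, y, z] in m, in the coordinates of the camera as it stood for that picture, good to about 4 mm: a listed point, or the origin of a listed thing).
The state is a dict: "t": time; "joints": joint angles; "joint_velocities": joint speeds; "effort": joint torques, N m; "tool_pos": TCP position; "ee_rot": TCP orientation; "contact_force": force on the tool from outside, world axes, zero at the start; "torque": the same for the moment, N m; "gripper_width": finger opening in m; "grip_force": force on a finger pad.
Only numpy, scipy, OpenCV 4.12 (cv2) and the standard library are available. Lean on these libraries where they do the work, as an engineer would, in place of code of your own. Each camera call takes 0.05 s, during which the arm holds its last target. There are 200 camera calls.

## Working session

There is one attempt and no reset: what is moved stays moved. The work goes in short steps, Python scripts to look and compute and a tool call to move; the robot and the scene stay as the last step left them, time stands still between calls to the robot, and variables do not carry over. Pictures are saved under pics/ and viewed, at most 14 in all, crops included, and the job is handed in when it is done.

Besides the shell and the picture viewer there is one more tool, called after "Call:" by a JSON object that holds its "name" and its "arguments". servo_tool: Moves the arm, as the interface text tells. Its arguments: {"type":"object","properties":{"slide":{"type":"array"},"twist":{"type":"array"},"jaw":{"type":"array"}},"required":["slide","twist","jaw"]}

```bash
mkdir -p pics; cat > h.py <<'E'
import numpy as np,cv2
from workcell import status,snapshot,get_calibration,bot,outline_of,spot_point
from scipy.spatial.transform import Rotation as R
def save(im,n): cv2.imwrite('pics/'+n,im[:,:,::-1])
def camT(c):
    k=get_calibration(c)
    if 'T' in k: return k,np.array(k['T'])
    s=status.get_state();T=np.eye(4);T[:3,:3]=R.from_rotvec(s['ee_rot']).as_matrix();T[:3,3]=s['tool_pos']
    return k,T@np.array(k['tool_from_camera'])
def spots(n,c):
    k,T=camT(c);o=[]
    for d in spot_point(n,c):
        p=np.array(d['position']);w=(T@np.r_[p,1])[:3]
        o.append((round(d['p'],2),w.round(3),(int(k['fx']*p[0]/p[2]+k['cx']),int(k['fy']*p[1]/p[2]+k['cy']))))
    return o
def ray(c,u,v,z,kT=None):
    k,T=kT or camT(c);d=T[:3,:3]@np.array([(u-k['cx'])/k['fx'],(v-k['cy'])/k['fy'],1]);o=T[:3,3]
    return (o+d*(z-o[2])/d[2]).round(4)
E
python3 - <<'E'
from h import *
s=status.get_state();print(s['t'],s['tool_pos'],s['ee_rot'],s['gripper_width'])
print(R.from_rotvec(s['ee_rot']).as_matrix().round(3))
a=snapshot('scene');b=snapshot('top');save(a,'s.png');save(b,'t.png')
for n in 'large_weight medium_weight tall_objective short_objective loose_eyepiece tray_weights tray_objectives tray_eyepieces lens_tube screw_jar'.split():
    for c in ('top','scene'): print(n,c,*spots(n,c),sep='\n   ')
print(status.get_state()['t'])
E
```

```text
0.0 [0.27481656 0.5607302  0.23054117] [-7.09685990e-01 -3.06000595e+00  2.29875454e-03] 0.085449258273148
[[-0.898  0.44  -0.001]
 [ 0.44   0.898 -0.001]
 [ 0.    -0.002 -1.   ]]
large_weight
   top
   (0.74, array([ 0.449,  0.263, -0.002]), (160, 248))
large_weight
   scene
   (0.71, array([ 0.451,  0.26 , -0.001]), (207, 280))
   (0.48, array([ 0.437, -0.004, -0.003]), (300, 234))
medium_weight
   top
   (0.52, array([ 0.433, -0.004,  0.   ]), (274, 255))
medium_weight
   scene
   (0.51, array([ 0.437, -0.004, -0.002]), (300, 233))
tall_objective
   top
   (0.39, array([0.426, 0.159, 0.003]), (204, 258))
tall_objective
   scene
   (0.76, array([0.428, 0.163, 0.001]), (251, 264))
short_objective
   top
   (0.49, array([ 0.445,  0.089, -0.002]), (234, 250))
short_objective
   scene
   (0.71, array([0.445, 0.083, 0.001]), (272, 246))
loose_eyepiece
   top
   (0.66, array([ 0.516, -0.155,  0.005]), (338, 220))
   (0.63, array([ 0.455, -0.106, -0.001]), (317, 246))
   (0.32, array([0.425, 0.161, 0.001]), (203, 258))
loose_eyepiece
   scene
   (0.65, array([ 0.517, -0.16 ,  0.   ]), (31
[... 337 characters left out ...]
276))
   (0.44, array([ 0.592, -0.042, -0.001]), (289, 188))
tray_objectives
   scene
   (0.68, array([ 0.595,  0.093, -0.004]), (227, 223))
   (0.53, array([ 0.444,  0.084, -0.001]), (272, 247))
tray_eyepieces
   top
   (0.83, array([ 0.589, -0.042, -0.003]), (290, 189))
tray_eyepieces
   scene
   (0.77, array([ 0.588, -0.043,  0.003]), (268, 203))
lens_tube
   top
   (0.7, array([ 0.758,  0.075, -0.006]), (241, 120))
lens_tube
   scene
   (0.9, array([ 0.763,  0.077, -0.001]), (194, 196))
screw_jar
   top
   (0.71, array([ 0.385, -0.222,  0.002]), (367, 276))
screw_jar
   scene
   (0.76, array([ 0.393, -0.221, -0.001]), (367, 208))
   (0.47, array([ 0.451,  0.262, -0.002]), (207, 280))
1.1
```

View pics/s.png

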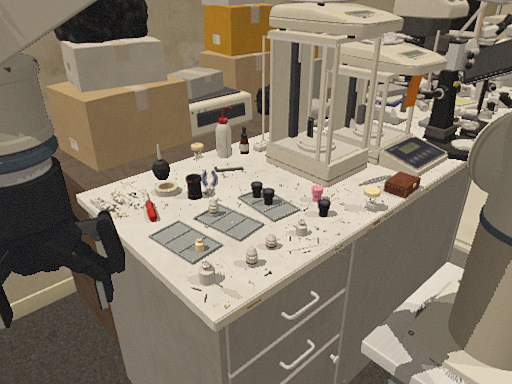

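View pics/t.png

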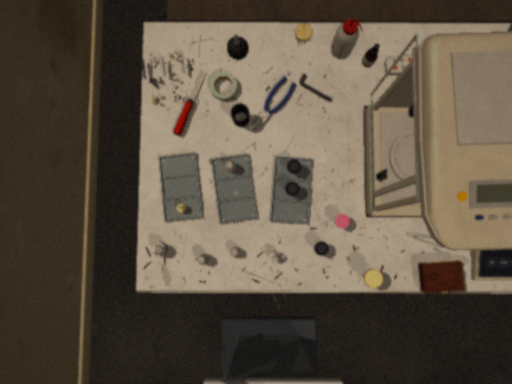

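```bash
python3 - <<'E'
from h import *
a=cv2.imread('pics/s.png');c=a[170:290,180:340];cv2.imwrite('pics/c.png',cv2.resize(c,None,fx=5,fy=5,interpolation=cv2.INTER_CUBIC))
snapshot('top')
for n in ('tray_weights','tray_objectives','tray_eyepieces'):
    for d in outline_of(n,'top'):
        m=d['mask'].astype(np.uint8);cs=max(cv2.findContours(m,0,2)[0],key=cv2.contourArea)
        W=np.array([ray('top',*p,0.007)[:2] for p in cs[:,0].astype(float)],np.float32)
        r=cv2.minAreaRect(W*1000);print(n,round(d['p'],2),np.round(r[0],1),np.round(r[1],1),round(r[2],1),(cv2.moments(m)['m10']/m.sum()).round())
E
```

```text
tray_weights 0.69 [593.5 218.2] [159.1  94.9] 6.5 180.0
tray_objectives 0.75 [590.1  91. ] [155.9  91.4] 8.4 234.0
tray_eyepieces 0.55 [585.6 -43.3] [ 93.4 158.7] 85.2 291.0
```

View pics/c.png

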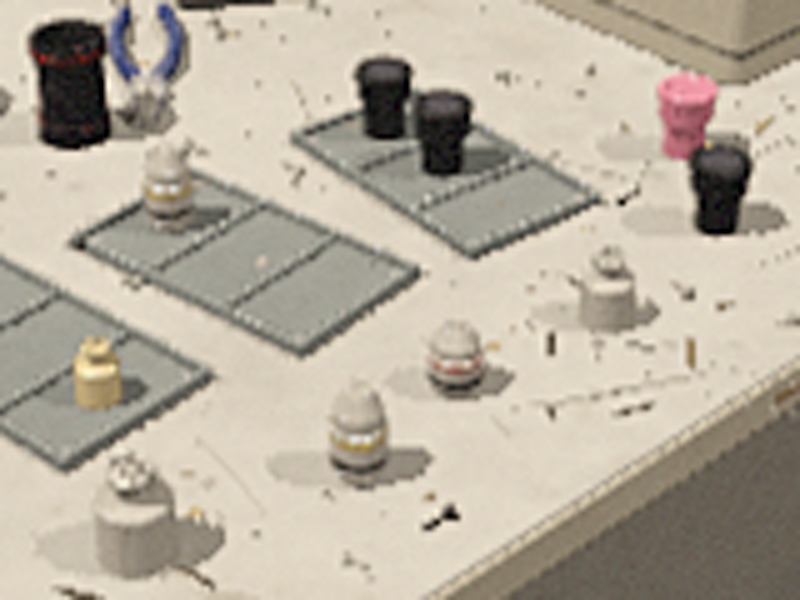

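Pink eyepiece look-alike at scene (317,193) isn't meant; the black one at (324,208) is. Yellow-ring tall objective is at (251,258), red-ring short at (272,241), medium weight (301,228) and large weight (206,277). Moving above the large weight.

Call:
{"name": "servo_tool", "arguments": {"slide": [[-0.289,-0.192,0.07],[-0.289,-0.192,0.07],[-0.289,-0.192,0.07],[-0.289,-0.192,0.07],[-0.289,-0.192,0.07],[-0.289,-0.192,0.07],[-0.289,-0.192,0.07],[-0.289,-0.192,0.07]], "twist": [-0.455,-0.455,-0.455,-0.455,-0.455,-0.455,-0.455,-0.455], "jaw": [65,65,65,65,65,65,65,65]}}

```text
t: 2.3
tool_pos: [0.4502, 0.2619, 0.1615]
ee_rot: [0.002, 3.141, 0.001]
contact_force: [-0.3, -0.1, 0.2]
gripper_width: 0.0557
grip_force: 0.0
```

```bash
python3 - <<'E'
from h import *
s=status.get_state();print(s['t'],s['tool_pos'],R.from_rotvec(s['ee_rot']).as_matrix().round(3),s['gripper_width'])
k,T=camT('wrist');save(snapshot('wrist'),'w.png')
for n in ('large_weight','tall_objective','tray_weights'):print(n,spots(n,'wrist'))
print(T.round(3),k)
E
```

```text
2.3 [0.45015358 0.26189316 0.16149993] [[-1.     0.001  0.   ]
 [ 0.001  1.     0.   ]
 [-0.     0.    -1.   ]] 0.05567574159577436
large_weight [(0.65, array([0.454, 0.26 , 0.002]), (255, 183))]
tall_objective [(0.84, array([ 0.431,  0.164, -0.004]), (164, 161))]
tray_weights [(0.59, array([ 0.597,  0.223, -0.003]), (224, 297))]
[[ 0.002  0.964  0.266  0.382]
 [ 1.    -0.002 -0.     0.261]
 [ 0.     0.266 -0.964  0.304]
 [ 0.     0.     0.     1.   ]] {'fx': 291.112326877181, 'fy': 291.112326877181, 'cx': 257.0172469002488, 'cy': 194.3055178957257, 'tool_from_camera': array([[-4.67296618e-04, -9.64059734e-01, -2.65685172e-01,
         6.77260166e-02],
       [ 9.99999883e-01, -4.16644659e-04, -2.47007477e-04,
        -5.44108749e-04],
       [ 1.27433655e-04, -2.65685256e-01,  9.64059816e-01,
        -1.42737747e-01],
       [ 0.00000000e+00,  0.00000000e+00,  0.00000000e+00,
         1.00000000e+00]])}
```

View pics/w.png

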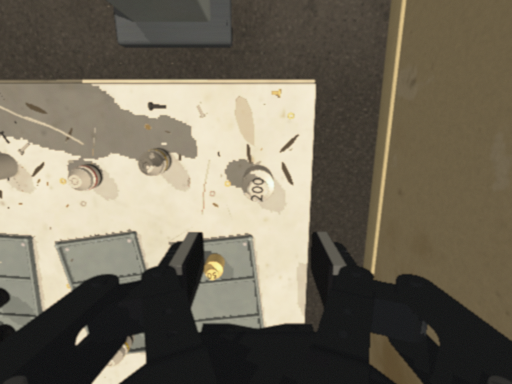

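The wrist view shows the large weight at (258,183), centred between the fingers. It agrees within 3 mm.

Call:
{"name": "servo_tool", "arguments": {"slide": [[-0.002,-0.001,0.06],[-0.002,-0.001,0.12],[-0.002,-0.001,0.154],[-0.002,-0.001,0.154],[-0.002,-0.001,0.154],[-0.002,-0.001,0.154],[-0.002,-0.001,0.154],[-0.002,-0.001,0.154],[-0.002,-0.001,0.154]], "twist": [0,0,0,0,0,0,0,0,0], "jaw": [65,65,65,65,0,0,0,0,0]}}

```text
t: 3.62
tool_pos: [0.4532, 0.2615, 0.0092]
ee_rot: [0.001, 3.139, 0.003]
contact_force: [-2.3, 1.8, 9.1]
gripper_width: 0.0295
grip_force: 60.5
```

Call:
{"name": "servo_tool", "arguments": {"slide": [[0,0,-0.04],[0,0,-0.08],[-0.06,-0.012,-0.08],[-0.12,-0.025,-0.08],[-0.17,-0.036,-0.08],[-0.192,-0.038,-0.08],[-0.192,-0.038,-0.08],[-0.192,-0.038,-0.04],[-0.192,-0.038,-0.012],[-0.192,-0.038,-0.005],[-0.192,-0.038,-0.005]], "twist": [0,0,0,0,0,0,0,0,0,0,0], "jaw": [0,0,0,0,0,0,0,0,0,0,0]}}

```text
t: 5.0
tool_pos: [0.6431, 0.2227, 0.0131]
ee_rot: [-0.0, -3.141, 0.0]
contact_force: [-0.1, -0.4, -1.5]
gripper_width: 0.0299
grip_force: 60.4
```

```bash
python3 - <<'E'
from h import *
for c in('wrist','top'):
  save(snapshot(c),c+'2.png')
  for n in ('large_weight','tray_weights'):print(n,spots(n,c))
E
```

```text
large_weight []
tray_weights [(0.71, array([ 0.595,  0.223, -0.003]), (257, 150))]
large_weight []
tray_weights []
```

View pics/wrist2.png

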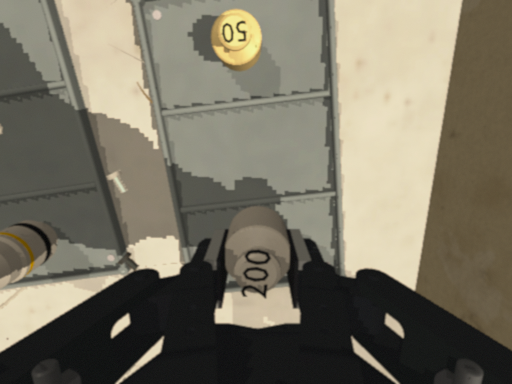

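The weight hangs in the back bay; dividers show at about row 200 and row 103.

```bash
python3 - <<'E'
from h import *
kT=camT('wrist')
for u,v in((175,212),(335,194),(165,112),(330,94),(135,5),(328,5)):print(u,v,ray('wrist',u,v,.007,kT))
E
```

```text
175 212 [0.6271 0.1779 0.007 ]
335 194 [0.6171 0.2633 0.007 ]
165 112 [0.5753 0.1769 0.007 ]
330 94 [0.567  0.2573 0.007 ]
135 5 [0.5291 0.1674 0.007 ]
328 5 [0.5292 0.254  0.007 ]
```

Call:
{"name": "servo_tool", "arguments": {"slide": [[0,0,0.001],[0,0,0.001],[0,0,0.001],[0,0,0.001],[0,0,-0.04],[0,0,-0.09]], "twist": [0,0,0,0,0,0], "jaw": [0,55,55,55,55,55]}}

```text
t: 6.05
tool_pos: [0.643, 0.2221, 0.1019]
ee_rot: [-0.001, -3.139, 0.001]
contact_force: [0.8, -0.4, 1.6]
gripper_width: 0.0466
grip_force: 0.0
```

Call:
{"name": "servo_tool", "arguments": {"slide": [[0.04,-0.01,-0.03],[0.1,-0.03,-0.04],[0.16,-0.045,-0.04],[0.214,-0.06,-0.04],[0.214,-0.06,-0.04],[0.214,-0.06,-0.04]], "twist": [0,0,0,0,0,0], "jaw": [55,55,55,55,55,55]}}

```text
t: 6.8
tool_pos: [0.4312, 0.163, 0.1429]
ee_rot: [0.001, 3.139, 0.001]
contact_force: [0.2, 0.1, 0.0]
gripper_width: 0.0473
grip_force: 0.0
```

```bash
cat > look.py <<'E'
import sys
from h import *
print(status.get_state()['tool_pos'].round(4) if hasattr(status.get_state()['tool_pos'],'round') else status.get_state()['tool_pos'])
save(snapshot('wrist'),sys.argv[1])
for n in sys.argv[2:]:print(n,spots(n,'wrist'))
E
python3 look.py w3.png tall_objective short_objective large_weight tray_weights tray_objectives
```

```text
[0.4312 0.163  0.1429]
tall_objective [(0.76, array([ 0.431,  0.163, -0.002]), (256, 182))]
short_objective [(0.88, array([0.445, 0.082, 0.005]), (176, 197))]
large_weight []
tray_weights [(0.97, array([ 0.597,  0.22 , -0.002]), (306, 321))]
tray_objectives [(0.72, array([ 0.589,  0.09 , -0.002]), (194, 317))]
```

View pics/w3.png

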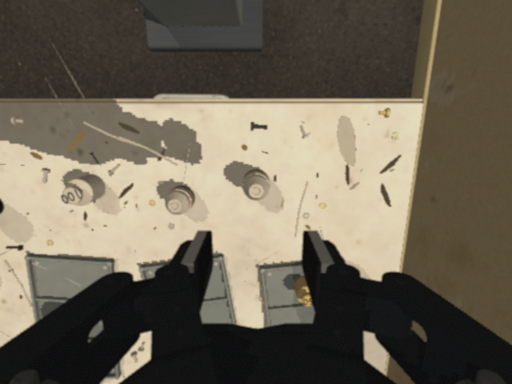

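Tall objective at (256,182) lies right under the tool. Short is at (178,198) and medium at (77,191).

Call:
{"name": "servo_tool", "arguments": {"slide": [[0,0,0.06],[0,0,0.11],[0,0,0.133],[0,0,0.133],[0,0,0.133],[0,0,0.133],[0,0,0.133],[0,0,0.133]], "twist": [0,0,0,0,0,0,0,0], "jaw": [55,55,55,55,0,0,0,0]}}

```text
t: 8.1
tool_pos: [0.4309, 0.1629, 0.0104]
ee_rot: [0.001, 3.139, 0.001]
contact_force: [0.5, 1.4, 8.6]
gripper_width: 0.0218
grip_force: 59.7
```

Call:
{"name": "servo_tool", "arguments": {"slide": [[0,0,-0.04],[0,0,-0.08],[-0.05,-0.02,-0.08],[-0.1,-0.045,-0.08],[-0.145,-0.065,-0.08],[-0.161,-0.072,-0.08],[-0.161,-0.072,-0.08],[-0.161,-0.072,-0.04],[-0.161,-0.072,-0.012],[-0.161,-0.072,-0.005],[-0.161,-0.072,-0.005]], "twist": [0,0,0,0,0,0,0,0,0,0,0], "jaw": [0,0,0,0,0,0,0,0,0,0,0]}}

```text
t: 9.48
tool_pos: [0.5895, 0.0911, 0.0146]
ee_rot: [0.0, -3.14, 0.0]
contact_force: [-0.4, 0.3, -1.5]
gripper_width: 0.0221
grip_force: 59.1
```

```bash
python3 look.py w4.png tall_objective tray_objectives
```

```text
[0.5895 0.0911 0.0146]
tall_objective [(0.97, array([0.587, 0.09 , 0.003]), (256, 231))]
tray_objectives []
```

View pics/w4.png

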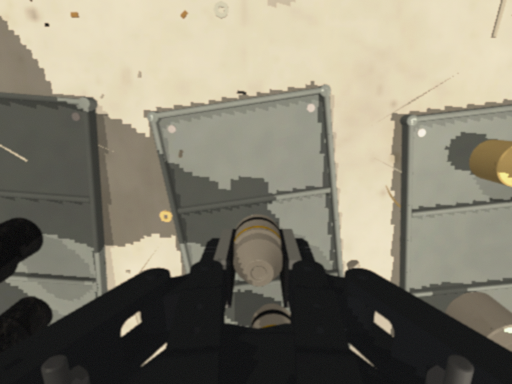

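Tall objective is held in the middle bay, with the front/middle divider running (180,211)–(330,190).

```bash
python3 - <<'E'
from h import *
kT=camT('wrist')
for u,v in((180,211),(330,190),(156,115),(327,90),(95,199),(90,100),(103,280)):print(u,v,ray('wrist',u,v,.007,kT))
E
```

```text
180 211 [0.5741 0.0483 0.007 ]
330 190 [0.5623 0.1294 0.007 ]
156 115 [0.5235 0.0399 0.007 ]
327 90 [0.5118 0.1246 0.007 ]
95 199 [0.5673 0.0029 0.007 ]
90 100 [0.5164 0.008  0.007 ]
103 280 [6.166e-01 2.000e-04 7.000e-03]
```

Call:
{"name": "servo_tool", "arguments": {"slide": [[0,0,0.001],[0,0,0.001],[0,0,0.001],[0,0,-0.04],[0,0,-0.09]], "twist": [0,0,0,0,0], "jaw": [0,50,50,50,50]}}

```text
t: 10.25
tool_pos: [0.59, 0.0903, 0.1043]
ee_rot: [-0.002, -3.139, 0.001]
contact_force: [1.7, 1.3, 0.7]
gripper_width: 0.0427
grip_force: 0.0
```

Call:
{"name": "servo_tool", "arguments": {"slide": [[0.04,-0.002,-0.03],[0.09,-0.004,-0.03],[0.13,-0.006,-0.02],[0.145,-0.007,0.04],[0.145,-0.007,0.07],[0.145,-0.007,0.095],[0.145,-0.007,0.095],[0.145,-0.007,0.095],[0.145,-0.007,0.095],[0.145,-0.007,0.095],[0.145,-0.007,0.095]], "twist": [0,0,0,0,0,0,0,0,0,0,0], "jaw": [55,55,55,55,55,55,55,0,0,0,0]}}

```text
t: 11.62
tool_pos: [0.4467, 0.0837, 0.0105]
ee_rot: [0.001, 3.14, 0.0]
contact_force: [-1.2, 0.0, 9.2]
gripper_width: 0.0217
grip_force: 59.4
```

Call:
{"name": "servo_tool", "arguments": {"slide": [[0,0,-0.04],[0,0,-0.07],[-0.05,0.001,-0.07],[-0.098,0.001,-0.07],[-0.098,0.001,-0.07],[-0.098,0.001,-0.035],[-0.098,0.001,-0.012],[-0.098,0.001,-0.005],[-0.098,0.001,-0.005]], "twist": [0,0,0,0,0,0,0,0,0], "jaw": [0,0,0,0,0,0,0,0,0]}}

```text
t: 12.75
tool_pos: [0.5433, 0.0845, 0.0146]
ee_rot: [-0.001, -3.141, 0.0]
contact_force: [0.6, 0.2, -1.1]
gripper_width: 0.0214
grip_force: 59.3
```

```bash
python3 look.py w5.png short_objective tray_objectives
```

```text
[0.5433 0.0845 0.0146]
short_objective [(0.64, array([0.538, 0.082, 0.009]), (252, 231))]
tray_objectives []
```

View pics/w5.png

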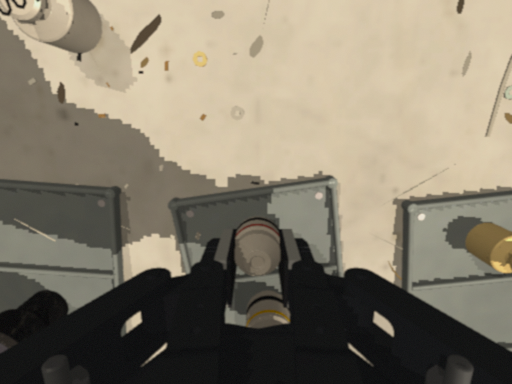

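Short objective (256,245) is centred in the front bay.

Call:
{"name": "servo_tool", "arguments": {"slide": [[0,0,0.001],[0,0,0.001],[0,0,0.001],[0,0,-0.04],[0,0,-0.09],[0.045,-0.035,-0.1],[0.09,-0.07,-0.1],[0.108,-0.0885,-0.1],[0.108,-0.0885,-0.1]], "twist": [0,0,0,0,0,0,0,0,0], "jaw": [0,50,50,50,55,55,55,55,55]}}

```text
t: 14.02
tool_pos: [0.4346, -0.0047, 0.1145]
ee_rot: [-0.005, -3.141, -0.0]
contact_force: [0.7, 1.3, -0.2]
gripper_width: 0.0471
grip_force: 0.0
```

```bash
python3 look.py w6.png medium_weight loose_eyepiece tall_objective short_objective tray_eyepieces
```

```text
[ 0.4346 -0.0047  0.1145]
medium_weight [(0.64, array([ 0.436, -0.002,  0.002]), (260, 191))]
loose_eyepiece [(0.9, array([ 0.52 , -0.156, -0.004]), (106, 269)), (0.88, array([ 0.456, -0.109, -0.   ]), (144, 210))]
tall_objective []
short_objective []
tray_eyepieces [(0.63, array([ 0.594, -0.042,  0.001]), (221, 335))]
```

Call:
{"name": "servo_tool", "arguments": {"slide": [[-0.001,0.002,0.05],[-0.001,0.002,0.09],[-0.001,0.002,0.106],[-0.001,0.002,0.106],[-0.001,0.002,0.106],[-0.001,0.002,0.106],[-0.001,0.002,0.106],[-0.001,0.002,0.106]], "twist": [0,0,0,0,0,0,0,0], "jaw": [55,55,55,55,0,0,0,0]}}

```text
t: 15.32
tool_pos: [0.4379, -0.0019, 0.0096]
ee_rot: [0.001, 3.139, -0.0]
contact_force: [0.3, 0.8, 8.1]
gripper_width: 0.0233
grip_force: 59.4
```

Call:
{"name": "servo_tool", "arguments": {"slide": [[0,0,-0.04],[0,0,-0.09],[-0.03,0.045,-0.09],[-0.06,0.09,-0.09],[-0.095,0.135,-0.09],[-0.13,0.18,-0.09],[-0.159,0.221,-0.09],[-0.159,0.221,-0.09],[-0.159,0.221,-0.045],[-0.159,0.221,-0.014],[-0.159,0.221,-0.005],[-0.159,0.221,-0.005]], "twist": [0,0,0,0,0,0,0,0,0,0,0,0], "jaw": [0,0,0,0,0,0,0,0,0,0,0,0]}}

```text
t: 16.82
tool_pos: [0.5956, 0.2182, 0.014]
ee_rot: [-0.002, -3.141, 0.0]
contact_force: [0.5, -0.0, -1.3]
gripper_width: 0.023
grip_force: 59.7
```

```bash
python3 look.py w7.png medium_weight tray_weights
```

```text
[0.5956 0.2182 0.014 ]
medium_weight [(0.88, array([0.593, 0.221, 0.006]), (262, 233))]
tray_weights []
```

View pics/w7.png

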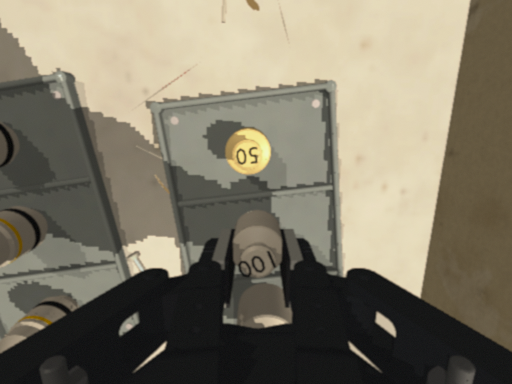

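Call:
{"name": "servo_tool", "arguments": {"slide": [[0,0,0.001],[0,0,0.001],[0,0,0.001],[0,0,-0.04],[0,0,-0.09],[0.025,-0.05,-0.1],[0.05,-0.105,-0.1],[0.075,-0.16,-0.1],[0.1,-0.215,-0.1],[0.12,-0.27,-0.1],[0.141,-0.327,-0.1],[0.141,-0.327,-0.1]], "twist": [0,0,0,0,0,0,0,0,0,0,0,0], "jaw": [0,50,50,50,55,62,62,62,62,62,62,62]}}

```text
t: 18.48
tool_pos: [0.4534, -0.1111, 0.1135]
ee_rot: [-0.01, -3.141, 0.0]
contact_force: [0.0, -0.0, 0.3]
gripper_width: 0.0531
grip_force: 0.0
```

```bash
python3 look.py w8.png loose_eyepiece tray_eyepieces
```

```text
[ 0.4534 -0.1111  0.1135]
loose_eyepiece [(0.98, array([ 0.518, -0.155, -0.003]), (211, 253)), (0.76, array([ 0.455, -0.11 ,  0.001]), (257, 192))]
tray_eyepieces []
```

View pics/w8.png

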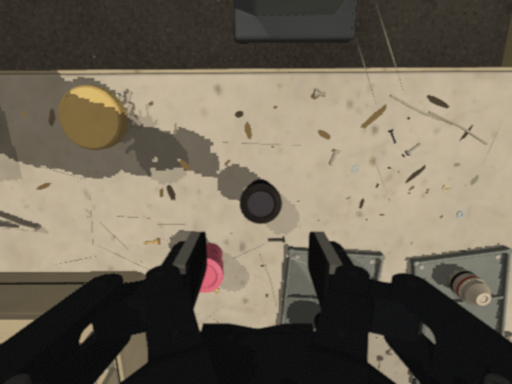

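The black eyepiece sits at (260,201) between the fingers; the pink one at (212,270) is clear of the path.

Call:
{"name": "servo_tool", "arguments": {"slide": [[-0.002,0.001,0.05],[-0.002,0.001,0.085],[-0.002,0.001,0.095],[-0.002,0.001,0.095],[-0.002,0.001,0.095],[-0.002,0.001,0.095],[-0.002,0.001,0.095],[-0.002,0.001,0.095]], "twist": [0,0,0,0,0,0,0,0], "jaw": [62,62,62,62,0,0,0,0]}}

```text
t: 19.62
tool_pos: [0.4579, -0.1071, 0.0197]
ee_rot: [0.002, 3.139, -0.001]
contact_force: [0.5, 1.4, 6.8]
gripper_width: 0.0298
grip_force: 59.0
```

Call:
{"name": "servo_tool", "arguments": {"slide": [[0,0,-0.04],[0,0,-0.08],[-0.04,0.03,-0.08],[-0.08,0.066,-0.08],[-0.08,0.068,-0.08],[-0.08,0.068,-0.04],[-0.08,0.068,-0.012],[-0.08,0.068,-0.005],[-0.08,0.068,-0.005]], "twist": [0,0,0,0,0,0,0,0,0], "jaw": [0,0,0,0,0,0,0,0,0]}}

```text
t: 20.75
tool_pos: [0.5366, -0.0394, 0.0238]
ee_rot: [-0.002, -3.141, 0.0]
contact_force: [-0.5, 0.1, 0.2]
gripper_width: 0.0296
grip_force: 60.1
```

```bash
python3 look.py w9.png loose_eyepiece tray_eyepieces
```

```text
[ 0.5366 -0.0394  0.0238]
loose_eyepiece [(0.98, array([ 0.515, -0.153, -0.004]), (70, 191)), (0.8, array([ 0.533, -0.041,  0.004]), (254, 224))]
tray_eyepieces [(0.8, array([ 0.591, -0.044, -0.002]), (251, 302))]
```

View pics/w9.png

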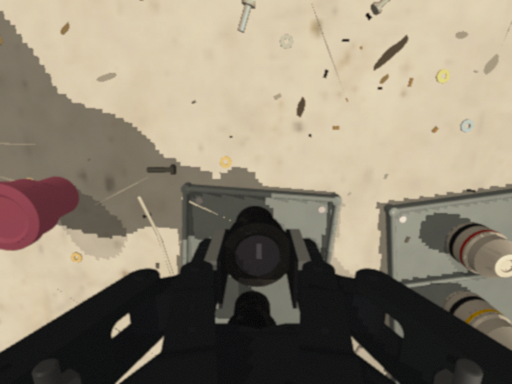

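The eyepiece is upright and centred in the front bay, at (257,245). Release and back off.

Call:
{"name": "servo_tool", "arguments": {"slide": [[0,0,0.001],[0,0,0.001],[0,0,0.001],[0,0,0.001],[0,0,-0.03],[0,0,-0.08],[0.03,0,-0.13],[0.06,0,-0.18],[0.1,0,-0.2],[0.13,0,-0.2],[0.13,0,-0.2]], "twist": [0,0,0,0,0,0,0,0,0,0,0], "jaw": [0,58,58,58,58,58,58,58,58,58,58]}}

```text
t: 22.28
tool_pos: [0.4049, -0.0387, 0.2236]
ee_rot: [-0.002, -3.141, -0.0]
contact_force: [-0.5, -0.7, 0.1]
gripper_width: 0.049
grip_force: 0.0
```

```bash
python3 - <<'E'
from h import *
a=snapshot('scene')
for n in 'large_weight medium_weight tall_objective short_objective loose_eyepiece'.split():print(n,spots(n,'scene'))
save(cv2.resize(a[160:290,130:340],None,fx=3.8,fy=3.8,interpolation=cv2.INTER_CUBIC),'f.png')
E
```

```text
large_weight [(0.72, array([0.641, 0.221, 0.005]), (173, 232))]
medium_weight [(0.6, array([ 0.592,  0.218, -0.001]), (186, 242))]
tall_objective [(0.49, array([0.588, 0.094, 0.002]), (229, 222))]
short_objective [(0.52, array([0.543, 0.079, 0.005]), (245, 226))]
loose_eyepiece [(0.51, array([ 0.516, -0.158, -0.001]), (316, 200))]
```

View pics/f.png

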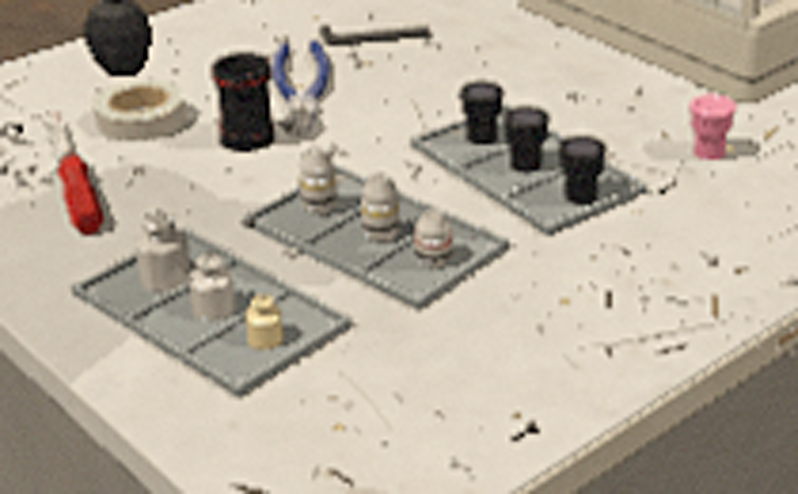

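All five parts stand upright in their bays, and the bystanders have not moved.

```bash
python3 -c "from workcell import bot;print(bot.finish_job())"
```

```text
the job is handed in; nothing more can be done
None
```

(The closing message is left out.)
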